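# Isolate and lock out a lab instrument's supply socket

## Robot

A 6-joint arm with a two-finger parallel gripper is mounted at the origin on the work surface. World frame = base frame: x ahead of the robot, y to its left, z up, the work surface at z = 0. Lengths are in mm, angles in rad, forces in N, time in s.
With the tool pointing down it reaches from about 275 to 1000 mm from the base axis. Payload 8.4 kg.
Tool frame: the origin (TCP) lies on the mounting face of the last link; the fingertips stand 173 mm ahead of it and the grasp point (between the pads) lies 155 mm ahead of it; z points along the fingers, y is the line along which they close (so a half turn about z gives the same grasp; the last joint's range is limited). The gripper opens to 85 mm and grips with 20 to 120 N. Pads are 22 mm wide; open, the fingers measure 114 mm over their backs; the gripper's body (76 mm by 85 mm) begins 54 mm behind the grasp point. The pads swing forward as they close: fully open they stand 13 mm farther back than shut.
Start: joints at [1.146, 0.353, 1.633, -0, 1.155, -0.002], TCP at [256.447, 569.969, 404.681] pointing down, gripper open.
Joint ranges: [-2.63, 2.63], [-0.92, 2.1], [0.06, 2.66], [-1.3, 4.44], [0, 2.69], [-3.02, 3.02]. Speed limits (rad/s): [2.22, 2.22, 2.79, 3.14, 3.14, 3.14].

## Interface

Orientations are given as [roll, pitch, yaw] about the fixed x, y, z axes, in that order (R = Rz(yaw) Ry(pitch) Rx(roll)).
In Python, from rig import r gives the robot as it stands.
- The arm moves only by the tool apply_moves, never from a script. Its argument "deltas" is a list of rows, each an object with "claw": the gripper command: -1 is fully open, 1 is shut, values between are in proportion; "delta_pos": the shift along the tool's x, y, z in cm, a list of three; "yaw": the turn about the tool's z in rad. In form: [{"claw": claw, "delta_pos": [tx, ty, tz], "yaw": yaw}, ...]. A call has 1 to 8 rows; each row shifts and turns the commanded pose from where the row before left it, along the tool's axes as they then stand; what a row does not reach is not made up. A row lasts 1/8 s, in which the tool goes at most 62.5 mm and 10.7 degrees, less where a joint would pass 70% of its speed; a pose out of reach is approached as far as the arm can. A call with a gripper value outside its range is refused whole. The fingers move at their own pace and stop on an object; "grip_force" is the grip in N (left out, the last holds). Time passes only in rows, so rows that do not move let the fingers close. It gives the time, the measured TCP pose, the force, the opening and the grip force at its end, in the units of the state.
- r.sense(): the state, without advancing time (a new reading comes with each control period).
- r.grab_frame(name): name is "scene" or "side" or "wrist"; returns a dict with "img" (384x512x3 uint8, blue, green, red), "z_map" (384x512 float32, mm along the optical axis (not along the pixel's ray), 0 where there is no reading), "fx", "fy", "cx", "cy" (pixels), "eye" and "rotation" of the camera in the world; the wrist camera has in their place "T_tool_cam" (4x4, takes a point from camera to tool coordinates, whose origin is the TCP and whose axes are the flange's). Camera axes: x right, y up, looking along -z (the intrinsics and any distortion apply to the point x, -y, -z); pixel columns grow to the right and rows downward; lengths in mm; the calibration is good to about 2 mm. A picture is of the moment at which its call begins: read the wrist's pose just before it.
- r.sign_off(): hands the job in; it is judged then, once.
The state is a dict: "clock": time; "qpos": joint angles; "qvel": joint speeds; "joint_efforts": joint torques, N m; "eef_pos": TCP position; "tcp_rot": TCP orientation; "contact_force": force on the tool from outside, world axes, zero at the start; "wrist_torque": the same for the moment, N m; "opening": opening from 0.0 (shut) to 1.0 (fully open); "grasp_force": force on a finger pad.
Only numpy, scipy, OpenCV 4.12 (cv2) and the standard library are available. Lean on these libraries where they do the work, as an engineer would, in place of code of your own. Each camera call takes 0.05 s, during which the arm holds its last target. There are 200 camera calls.

## Task

Isolate the instrument for service: pull the plug with the flat bar grip straight up out of the socket box that carries the barrel bolt, and set it down (do not drop it) in the shallow steel tray. Then lock the empty socket out: lift the bolt's handle out of its notch, slide the bolt fully across the socket and let the handle drop into the other notch. Leave the round-headed plug in its own box and do not knock the other things about.

Things in the scene. Friction and masses are not known exactly. Their poses are not given: they have to be found in the camera images.
- isolator: White socket box screwed to the bench, 80 (x) x 190 (y) x 70 mm high, upright. Origin: centre of its underside, z up; the -x face is the front. On top, the socket at y = -50 mm and a steel barrel bolt: its 10 mm rod runs along y at x = 0, axis 86 mm above the bench. Open, the rod's tip is at y = -22 mm, and the plug blocks its way. A strap at y = -11 and a staple at y = -82 mm stand to 97 mm.
- socket_mouth (a point): Centre of the socket's square 26 mm mouth, in the box's top face 70 mm above the bench; axes as the isolator's. The well is 36 mm deep, with two sprung round-nosed detents in its x walls.
- plug: Loose grey plug, no cable, about 120 g, 80 mm high. Origin: centre of the shank's foot; z toward the grip. Shank 24 x 24 x 30 mm, flange 40 (x) x 36 (y) x 5 mm that rests on the box, then a flat bar grip 18 mm thick in x, 34 long in y, from 35 to 80 mm. Plugged in, its axes match the isolator's. Detents hold it until pulled straight up with 10 to 20 N; free after 30 mm.
- plug_grip (a point): Middle of the plug's bar grip, on the plug's axis, 60 mm above its origin: the place to grip, across x (18 mm). Axes as the plug's.
- plug_top (a point): Centre of the top of the plug's grip, 80 mm above its origin.
- bolt_knob (a point): Centre of the 18 mm steel ball on the end of the bolt's handle, an 8 mm stem square to the rod; ball 62 mm from the rod's axis. In a notch the handle lies level toward the isolator's -x, the ball 86 mm above the bench, in front of the box. Lifted, it turns about the rod's axis, so the ball goes up and back on a 62 mm arc; let go, it falls by its weight (60 g).
- bolt (a joint): How far the bolt has slid toward the socket (the isolator's -y), m: about 0 open (0 to 0.002 at the start), 0.060 fully across, where it meets a stop. It needs about 2 N and is free to slide only with the handle lifted.
- bolt_handle (a joint): Angle of the bolt's handle, rad: 0 level in a notch, growing as it is lifted, stop at 1.2. It clears the notched plate above about 0.45.
- notch_open (a point): Middle of the handle's first notch (isolator y = +60 mm), 86 mm above the bench, in a 4 mm steel plate along the isolator's y at x = -30 mm; axes as the isolator's. Notches are 15 mm wide; the plate's top is 94 mm above the bench.
- notch_across (a point): Middle of the second notch, in the same plate at y = 0: the handle lies here when the bolt is across the socket.
- tray: Shallow steel tray fixed to the bench, 160 x 160 x 25 mm outside, 4 mm walls. Origin at the centre of its underside, z up.
- tray_in (a point): Centre of the tray's inner floor; axes as the tray's. The floor is 152 x 152 mm; a clear fuse case lies in its +x part, the half toward -x is empty.
- fuse_case: Loose clear case in the tray, 30 (x) x 70 (y) x 18 mm; origin at the centre of its underside. To be left alone.
- round_plug: Loose grey plug in the other box, with a round head 40 mm wide and 65 mm high over its origin at the shank's foot. To be left in.
- pump_box: The other white box, 80 x 100 x 70 mm, without a bolt, fixed; origin at the centre of its underside.
- amber_bottle: Amber bottle, 86 mm wide, 190 mm high, on the bench behind the boxes; origin at the centre of its foot.
- clear_jar: Clear jar, 72 mm wide, 110 mm high, on the bench behind; origin at the centre of its foot.
- beaker: Glass beaker, 68 mm wide, 90 mm high, on the bench behind; origin at the centre of its foot.
- vial_rack: White rack of vials, 60 x 150 x 78 mm, on the bench behind; origin at the centre of its underside.
- screwdriver: Screwdriver 170 mm long, lying on the bench between the robot and the boxes.
- eraser_block: Small rubber block, 30 x 50 x 20 mm, on the bench between the robot and the boxes; origin at the centre of its underside.
Mind the look-alikes: they are no part of the job. Leave any purple look-alike of the round_plug alone.

How it is judged (in metres and radians):
On the way, in this order (a step that is already met when the one before it is completed fails the run):
1. the plug is pulled clear of the socket, more than 40 mm up, with the bolt still open (z of plug in the frame of socket_mouth above 0.01 m and value of joint bolt below 0.01 m), for 0.1 s.
2. the plug is set down inside the tray and let go, the bolt still open (x of plug in the frame of tray_in between -0.074 and 0.074 m and y of plug in the frame of tray_in between -0.074 and 0.074 m and x of plug_top in the frame of tray_in between -0.074 and 0.074 m and y of plug_top in the frame of tray_in between -0.074 and 0.074 m and z of plug in the frame of tray_in below 0.04 m and z of plug_top in the frame of tray_in below 0.1 m and linear speed of plug below 0.03 m/s and contact force between plug and the fingers below 0.2 N and value of joint bolt below 0.01 m), for 0.2 s.
3. the bolt is slid with its handle lifted out of the notch (past 20 mm, handle above 0.3 rad) (value of joint bolt above 0.02 m and value of joint bolt_handle above 0.3 rad), for 0.05 s.
At the end, for the whole second after the job is handed in: Plug released and still inside the tray (foot and top within 74 mm of its middle in x and y, foot under 40, top under 100 mm over its floor); bolt slid at least 54 of 60 mm, its handle down in the second notch (under 0.12 rad); round plug still in its box (x of plug in the frame of tray_in between -0.074 and 0.074 m and y of plug in the frame of tray_in between -0.074 and 0.074 m and x of plug_top in the frame of tray_in between -0.074 and 0.074 m and y of plug_top in the frame of tray_in between -0.074 and 0.074 m and z of plug in the frame of tray_in below 0.04 m and z of plug_top in the frame of tray_in below 0.1 m and linear speed of plug below 0.03 m/s and contact force between plug and the fingers below 0.2 N and value of joint bolt above 0.054 m and value of joint bolt_handle below 0.12 rad and velocity of joint bolt_handle below 0.1 rad/s and z of round_plug in the frame of pump_box below 0.045 m); the robot touches nothing.
It fails at once if the plug is dropped: it falls freely faster than 0.9 m/s (from about 40 mm or more) (linear speed of plug above 0.9 m/s and contact force between plug and the fingers below 0.05 N).
It fails at once if the round-headed plug is pulled out by more than 8 mm (distance of round_plug from where it was at the start of the episode above 0.008 m).
It fails at once if a bystander is moved more than 30 mm (distance of any of amber_bottle, clear_jar, beaker, vial_rack, screwdriver, eraser_block, fuse_case from where it was at the start of the episode above 0.03 m).
It also fails if it takes over 59 s, if anything falls off the work surface, if the arm or the gripper's body presses on something with over 40 N, if the wrist force passes 120 N, or if a joint passes its speed limit or range.

## Working session

There is one attempt and no reset: what is moved stays moved. The work goes in short steps, Python scripts to look and compute and a tool call to move; the robot and the scene stay as the last step left them, time stands still between calls to the robot, and variables do not carry over. Pictures are saved under pics/ and viewed, at most 10 in all, crops included, and the job is handed in when it is done.

Besides the shell and the picture viewer there is one more tool, called after "Call:" as name(argument=value, ...) on one line, values as JSON. apply_moves: Moves the arm, as the interface text tells. Its arguments: {"type":"object","properties":{"deltas":{"type":"array"},"grip_force":{"type":"number"}},"required":["deltas"]}

```bash
mkdir -p pics; cat > h.py <<'E'
import numpy as np,cv2
from rig import r
from scipy.spatial.transform import Rotation as R
def grab(n):
    s=r.sense(); f=r.grab_frame(n)
    if n=='wrist':
        T=np.eye(4);T[:3,:3]=R.from_euler('xyz',s['tcp_rot']).as_matrix();T[:3,3]=s['eef_pos'];M=T@f['T_tool_cam'];f['rotation']=M[:3,:3];f['eye']=M[:3,3]
    return f
def cloud(f):
    z=f['z_map'].astype(float);v,u=np.mgrid[:z.shape[0],:z.shape[1]]
    P=np.stack([(u-f['cx'])/f['fx']*z,-(v-f['cy'])/f['fy']*z,-z],-1)
    Rm=np.array(f['rotation']); 
    if Rm.shape!=(3,3): Rm=R.from_euler('xyz',Rm).as_matrix()
    W=P@Rm.T+np.array(f['eye']);W[z==0]=np.nan
    return W
E
python3 - <<'E'
from h import *
import pickle
print(r.sense())
for n in ['scene','side','wrist']:
    f=grab(n);pickle.dump(f,open(n+'0.pkl','wb'));cv2.imwrite(f'pics/{n}0.png',f['img']);print(n,[ (k,f[k]) for k in f if k not in('img','z_map')])
a=cv2.imread('pics/scene0.png');b=cv2.imread('pics/side0.png')
cv2.imwrite('pics/scene0b.png',cv2.resize(a,(800,600)))
cv2.imwrite('pics/side0b.png',cv2.resize(b,(800,600)))
E
```

```text
{'clock': 0.0, 'qpos': array([ 1.14559575e+00,  3.53647398e-01,  1.63415334e+00,  4.50008155e-06,
        1.15520157e+00, -2.35482757e-03]), 'qvel': array([-6.50124204e-04,  3.35027799e-04, -6.93382551e-05,  6.42293416e-04,
        3.69043488e-04, -1.51570205e-04]), 'joint_efforts': array([ 2.94370693e-06, -6.05258489e+01, -3.42074454e+01, -3.66763823e-05,
        9.49924404e-03,  1.15246965e-05]), 'eef_pos': array([256.34635486, 569.7429116 , 403.95376505]), 'tcp_rot': array([-3.14018302e+00, -7.43392314e-06,  2.71874508e+00]), 'contact_force': array([-0.67223368, -0.38723383,  0.70682898]), 'wrist_torque': array([-0.00721994, -0.01330441, -0.02201993]), 'grasp_force': 0.0, 'opening': 0.9964263001337178}
scene [('fx', 381.9134208880017), ('fy', 381.9134208880017), ('cx', 250.71158893782035), ('cy', 187.60806251172068), ('eye', array([1082.55424614, -351.34901304,  680.55825032])), ('rotation', array([ 0.80313365, -0.01726245,  0.94407507]))]
side [('fx', 361.3538824243797), ('fy', 361.3538824243797), ('cx', 263.31400342101995), ('cy', 189.36363693984816), ('eye', array([ 249.15625729, -585.26186505,  651.0456613 ])), ('rotation', array([ 0.88841423, -0.00852387, -0.53032096]))]
wrist [('fx', 291.6855140546417), ('fy', 291.6855140546417), ('cx', 251.08563214423464), ('cy', 194.39632009292728), ('T_tool_cam', array([[-6.85511634e-04,  9.62605728e-01,  2.70905413e-01,
         6.79239104e+01],
       [ 9.99999677e-01,  7.73666831e-04, -2.18617672e-04,
         7.12208781e-01],
       [-4.20033155e-04,  2.70905175e-01, -9.62605947e-01,
         3.14856723e+01],
       [ 0.00000000e+00,  0.00000000e+00,  0.00000000e+00,
         1.00000000e+00]])), ('rotation', array([[ 4.10935867e-01, -8.77668818e-01, -2.46635683e-01],
       [ 9.11663864e-01,  3.95361805e-01,  1.12062668e-01],
       [-8.43580585e-04, -2.70899409e-01,  9.62607292e-01]])), ('eye', array([194.68122366, 598.26958121, 372.54262292]))]
```

View pics/scene0b.png

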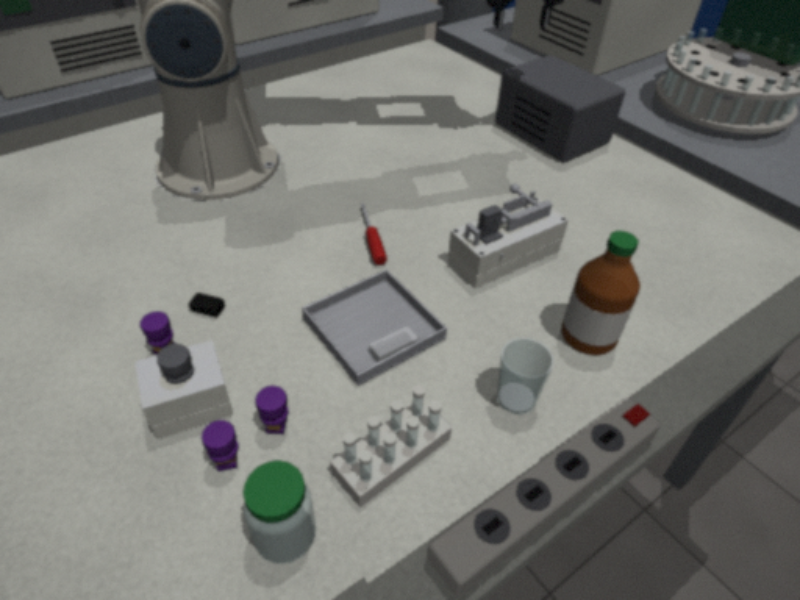

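View pics/side0b.png

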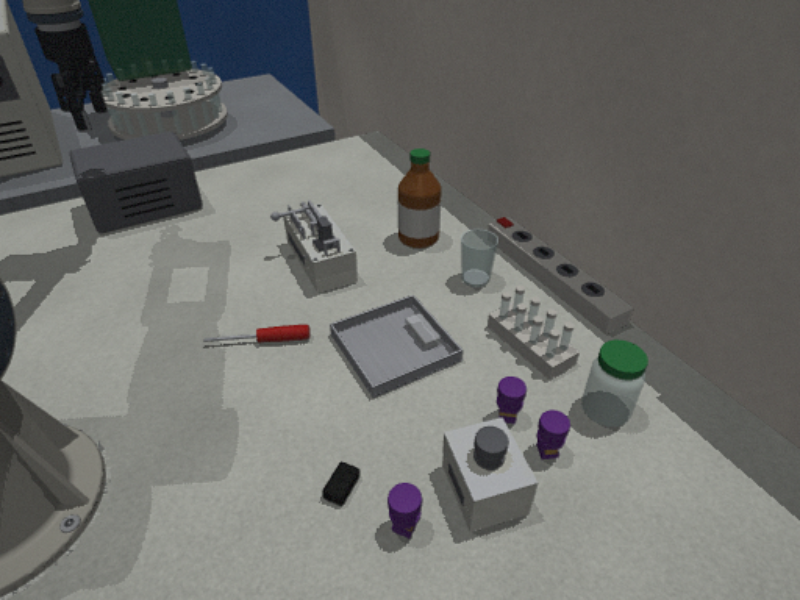

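The pictures show the bolted isolator box at about (508,240) in the 800-px scene view, with its dark flat bar plug at (490,222). The tray is at (375,325), with the fuse case at (393,343). Candidates for the plug are the flat bar at (490,222), the round head in the pump box at (175,360), and the purple round look-alikes at (157,330), (272,408) and (221,443). By the description it is the flat bar in the box with the bolt.

```bash
python3 - <<'E'
from h import *
import pickle
for n,px in [('scene',[(490,222),(508,240),(375,325),(393,343),(175,360),(514,190),(375,245),(600,300)]),('side',[(324,235),(320,255),(390,345),(422,330),(490,445),(276,216),(285,333),(418,200)])]:
    f=pickle.load(open(n+'0.pkl','rb'));W=cloud(f);
    for u,v in px: print(n,(u,v),np.nanmedian(W[int(v*.64)-1:int(v*.64)+2,int(u*.64)-1:int(u*.64)+2].reshape(-1,3),axis=0).round())
    pl=np.array([W[int(v*.64),int(u*.64)] for u,v in px[:3]])
    c=pl[1][:2]
    d=np.hypot(W[...,0]-c[0],W[...,1]-c[1])
    m=(d<160)&(abs(W[...,2]-70)<5);
    q=W[m][:,:2].astype(np.float32);print('top',m.sum(),cv2.minAreaRect(q))
    c=pl[2][:2];d=np.hypot(W[...,0]-c[0],W[...,1]-c[1]);m=(d<125)&(W[...,2]>20)&(W[...,2]<29);q=W[m][:,:2].astype(np.float32);print('tray',m.sum(),cv2.minAreaRect(q))
    print('floor z',np.nanmedian(W[...,2]))
a=cv2.imread('pics/scene0.png')[110:190,270:380];b=cv2.imread('pics/side0.png')[110:200,160:240]
cv2.imwrite('pics/crop0.png',np.hstack([cv2.resize(a,(440,320),interpolation=3),cv2.resize(b,(284,320),interpolation=3)]))
E
```

```text
scene (490, 222) [561. 231. 104.]
scene (508, 240) [583. 257.  71.]
scene (375, 325) [565.   6.   5.]
scene (393, 343) [622.  -3.  23.]
scene (175, 360) [ 548. -283.  106.]
scene (514, 190) [501. 343.  90.]
scene (375, 245) [424. 104.  26.]
scene (600, 300) [785. 227. 113.]
top 846 ((628.1887817382812, 282.1259765625), (192.019775390625, 229.67129516601562), 86.60745239257812)
tray 890 ((564.6857299804688, 1.347320556640625), (161.5757598876953, 162.7538299560547), 89.14543914794922)
floor z 1.6819380997441158
side (324, 235) [546. 222. 101.]
side (320, 255) [530. 211.  71.]
side (390, 345) [561.   8.   5.]
side (422, 330) [615.  -6.  23.]
side (490, 445) [ 533. -288.  106.]
side (276, 216) [499. 343.  91.]
side (285, 333) [417. 101.  22.]
side (418, 200) [744. 228. 113.]
top 590 ((558.043212890625, 277.7506103515625), (178.64755249023438, 81.181396484375), 85.92565155029297)
tray 729 ((566.8856811523438, 0.18314361572265625), (164.701904296875, 160.82627868652344), 89.36416625976562)
floor z 1.6841152232634613
```

View pics/crop0.png

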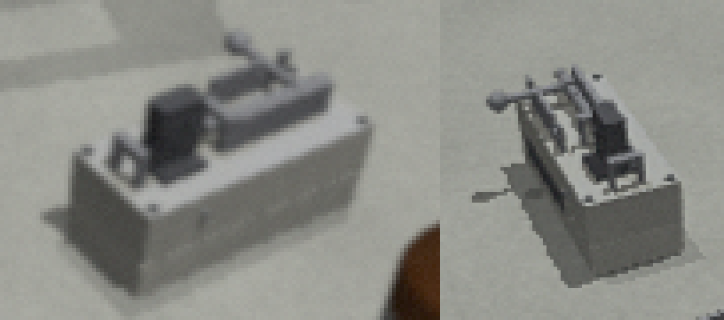

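Crop confirms it: the flat bar grip at (175,125) stands in the box with the bolt, whose ball is at (237,43). Next I move above it for the wrist view.

Call:
apply_moves(deltas=[{"claw":-1,"delta_pos":[-5.05,-2.04,0],"yaw":0},{"claw":-1,"delta_pos":[-5.05,-2.04,0],"yaw":0},{"claw":-1,"delta_pos":[-5.05,-2.04,0],"yaw":0},{"claw":-1,"delta_pos":[-5.05,-2.04,0],"yaw":0},{"claw":-1,"delta_pos":[-5.05,-2.04,0],"yaw":0},{"claw":-1,"delta_pos":[-5.05,-2.04,0],"yaw":0},{"claw":-1,"delta_pos":[-5.05,-2.04,0],"yaw":0},{"claw":-1,"delta_pos":[-5.05,-2.04,0],"yaw":0}], grip_force=60)

```text
clock: 1.15
eef_pos: [558.9, 253.9, 404.6]
tcp_rot: [-3.142, -0.0, 2.719]
contact_force: [-0.1, 0.9, -0.7]
opening: 0.997
grasp_force: 0.0
```

Call:
apply_moves(deltas=[{"claw":-1,"delta_pos":[0,0,0],"yaw":0.174},{"claw":-1,"delta_pos":[0,0,0],"yaw":0.174},{"claw":-1,"delta_pos":[0,0,0],"yaw":0.174},{"claw":-1,"delta_pos":[0,0,0],"yaw":0.174},{"claw":-1,"delta_pos":[0,0,0],"yaw":0.174},{"claw":-1,"delta_pos":[0,0,0],"yaw":0.174},{"claw":-1,"delta_pos":[0,0,0],"yaw":0.174},{"claw":-1,"delta_pos":[0,0,0],"yaw":0}])

```text
clock: 2.15
eef_pos: [557.8, 255.3, 404.4]
tcp_rot: [-3.141, 0.0, 1.502]
contact_force: [-0.4, -0.7, -0.6]
opening: 1.001
grasp_force: 0.0
```

```bash
python3 - <<'E'
from h import *
import pickle
f=grab('wrist');pickle.dump(f,open('w1.pkl','wb'));print(r.sense()['eef_pos'],r.sense()['tcp_rot'])
W=cloud(f);cv2.imwrite('pics/w1.png',cv2.resize(f['img'],(800,600),interpolation=3))
d=np.hypot(W[...,0]-556,W[...,1]-275)
m=(d<125)&(abs(W[...,2]-70)<3);q=W[m][:,:2].astype(np.float32);print('top',m.sum(),np.median(W[m][:,2]),cv2.minAreaRect(q))
d=np.hypot(W[...,0]-554,W[...,1]-228)
m=(d<30)&(W[...,2]>112);q=W[m];print('plugtop',m.sum(),q.mean(0),cv2.minAreaRect(q[:,:2].astype(np.float32)))
m=(np.hypot(W[...,0]-499,W[...,1]-343)<18)&(W[...,2]>80);q=W[m];print('knob',m.sum(),q.mean(0),q[:,2].max(),cv2.minAreaRect(q[:,:2].astype(np.float32)))
E
```

```text
[557.82902627 255.33799568 404.4414377 ] [-3.14119554e+00  2.17554492e-04  1.50464112e+00]
top 9746 69.35874285429725 ((558.1447143554688, 288.56964111328125), (190.05262756347656, 80.1990966796875), 86.16079711914062)
plugtop 694 [554.71275037 239.93318056 118.97129146] ((554.5316162109375, 238.88746643066406), (33.989418029785156, 16.832096099853516), 86.17559051513672)
knob 368 [503.18283334 351.11127228  90.77933644] 95.78221483761052 ((503.12615966796875, 352.3702087402344), (21.94211769104004, 17.333179473876953), 18.629013061523438)
```

View pics/w1.png

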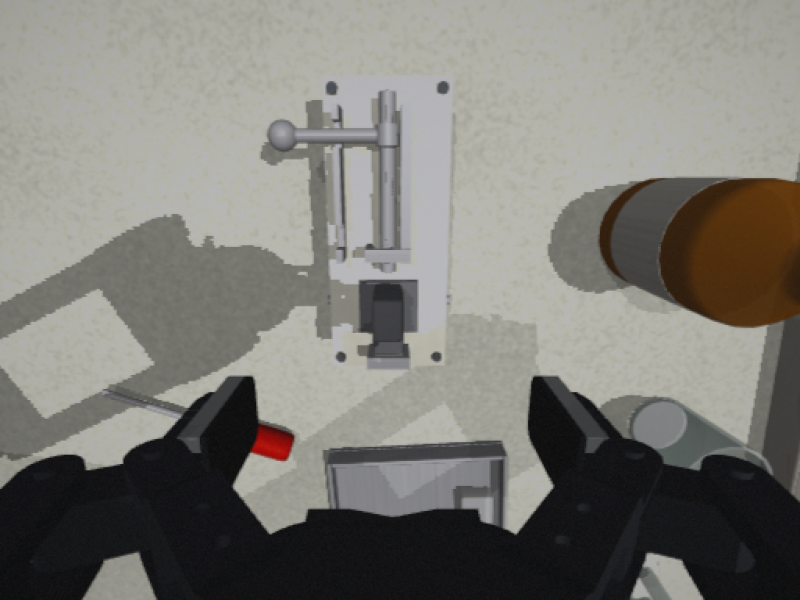

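The wrist view shows the box upright in the picture, the plug's grip at (388,310), the knob at (282,134) and the rod's tip at (388,268). Its y reading is about 9 mm more than the fixed cameras gave, so I check which is right.

```bash
python3 - <<'E'
from h import *
import pickle
f=pickle.load(open('w1.pkl','rb'));W=cloud(f)
T=f['T_tool_cam'];z=f['z_map'].astype(float);v,u=np.mgrid[:384,:512]
P=np.stack([(u-f['cx'])/f['fx']*z,-(v-f['cy'])/f['fy']*z,-z],-1)@T[:3,:3].T+T[:3,3]
m=(z>0)&(P[...,2]>125)&(P[...,2]<180);q=P[m]
for s in(-1,1):
    k=q[q[:,1]*s>0];print('pad tool',len(k),k.min(0),k.max(0)); k=k[k[:,2]>k[:,2].max()-6];print('  tips',k.min(0),k.max(0))
for n in ['scene','side']:
    g=pickle.load(open(n+'0.pkl','rb'));V=cloud(g)
    d=np.hypot(V[...,0]-557,V[...,1]-285);m=(d<115)&(abs(V[...,2]-71)<4);q=V[m][:,:2].astype(np.float32);print(n,'top',m.sum(),q.min(0),q.max(0),cv2.minAreaRect(q))
    m=(np.hypot(V[...,0]-554,V[...,1]-235)<30)&(V[...,2]>114);q=V[m];print('plugtop',m.sum(),q.mean(0),q.min(0),q.max(0))
    m=(np.hypot(V[...,0]-500,V[...,1]-346)<18)&(V[...,2]>80);q=V[m];print('knob',m.sum(),q.min(0),q.max(0))
    m=(np.hypot(V[...,0]-566,V[...,1])<125)&(abs(V[...,2]-25)<5);q=V[m];print('tray',q[:,1].max())
m=(np.hypot(W[...,0]-566,W[...,1])<125)&(abs(W[...,2]-25)<4);q=W[m];print('tray wrist',m.sum(),q[:,1].max(),q[:,0].min(),q[:,0].max())
m=(W[...,2]<8)&(W[...,2]>-8);print('bench',np.median(W[m][:,2]), np.median(W[:150][m[:150]][:,2]))
E
```

```text
pad tool 2135 [-10.89074544 -55.8369785  125.00171275] [ 12.49563235 -41.19957849 162.07215683]
  tips [-10.27857803 -47.61231952 156.13525454] [ 11.49645774 -41.39077869 162.07215683]
pad tool 2125 [-11.18272228  42.76963507 125.00242605] [ 12.58316979  57.63295717 162.3352655 ]
  tips [-10.39093073  43.14463558 156.34074283] [ 11.23877284  49.58814087 162.3352655 ]
scene top 798 [508.11862 189.69148] [601.6978 383.4492] ((556.1103515625, 286.3282775878906), (192.527587890625, 83.1061782836914), 85.93404388427734)
plugtop 87 [554.62869961 233.97923904 119.87163417] [544.05569836 218.3703137  114.05784583] [563.08554513 253.6102531  123.82010778]
knob 42 [490.99782476 340.98194792  81.14134718] [517.08927514 356.06543127  97.09797266]
tray 82.82643931715575
side top 581 [511.83856 188.02943] [603.11444 380.4519 ] ((558.5829467773438, 285.32763671875), (193.84002685546875, 81.181396484375), 85.9256591796875)
plugtop 60 [553.74513758 232.33400327 119.56618734] [545.29256614 218.65067278 114.087413  ] [563.4389636  255.06821007 123.41465779]
knob 37 [492.5894128  340.00343568  80.1834721 ] [517.56068499 354.13191297  95.51197545]
tray 83.23412209726007
tray wrist 786 85.79810756850628 487.82436489849 646.8802604655195
bench -0.6626347838398203 -0.6891136074483484
```

Box, plug and knob agree across views to about 2 mm. I'll use the wrist's numbers, relative to the tool. Going down to grip.

Call:
apply_moves(deltas=[{"claw":-1,"delta_pos":[-1.75,-0.2,0],"yaw":0},{"claw":-1,"delta_pos":[0,0,4],"yaw":0},{"claw":-1,"delta_pos":[0,0,4],"yaw":0},{"claw":-1,"delta_pos":[0,0,3.5],"yaw":0},{"claw":-1,"delta_pos":[0,0,2],"yaw":0},{"claw":-1,"delta_pos":[0,0,1.3],"yaw":0},{"claw":-1,"delta_pos":[0,0,0],"yaw":0},{"claw":-1,"delta_pos":[0,0,0],"yaw":0}])

```text
clock: 3.2
eef_pos: [555.1, 238.0, 257.6]
tcp_rot: [3.14, -0.001, 1.501]
contact_force: [-0.1, 0.1, -0.2]
opening: 0.994
grasp_force: 0.0
```

Call:
apply_moves(deltas=[{"claw":0.4,"delta_pos":[0,0,0],"yaw":0},{"claw":1,"delta_pos":[0,0,0],"yaw":0},{"claw":1,"delta_pos":[0,0,0],"yaw":0},{"claw":1,"delta_pos":[0,0,0],"yaw":0},{"claw":1,"delta_pos":[0,0,0],"yaw":0},{"claw":1,"delta_pos":[0,0,0],"yaw":0}], grip_force=70)

```text
clock: 3.95
eef_pos: [554.6, 238.1, 256.9]
tcp_rot: [-3.141, -0.0, 1.501]
contact_force: [-1.9, -0.2, 6.0]
opening: 0.202
grasp_force: 68.5
```

Call:
apply_moves(deltas=[{"claw":1,"delta_pos":[0,0,-0.5],"yaw":0},{"claw":1,"delta_pos":[0,0,-0.5],"yaw":0},{"claw":1,"delta_pos":[0,0,-0.7],"yaw":0},{"claw":1,"delta_pos":[0,0,-1],"yaw":0},{"claw":1,"delta_pos":[0,0,-1.5],"yaw":0},{"claw":1,"delta_pos":[0,0,-2],"yaw":0},{"claw":1,"delta_pos":[0,0,-3],"yaw":0},{"claw":1,"delta_pos":[0,0,-2],"yaw":0}])

```text
clock: 4.95
eef_pos: [555.2, 238.2, 371.6]
tcp_rot: [3.138, -0.001, 1.501]
contact_force: [0.6, -0.2, -1.9]
opening: 0.202
grasp_force: 71.0
```

```bash
python3 - <<'E'
from h import *
f=grab('scene');g=grab('side');w=grab('wrist')
print(r.sense()['eef_pos'],r.sense()['contact_force'],r.sense()['opening'])
a=f['img'][60:200,200:400];b=g['img'][60:200,130:330];
cv2.imwrite('pics/lift.png',np.vstack([np.hstack([cv2.resize(a,(400,280)),cv2.resize(b,(400,280))]),cv2.resize(w['img'],(800,600))[300:600]]))
for V in(cloud(f),cloud(g)):
    m=(np.hypot(V[...,0]-566,V[...,1])<125)&(abs(V[...,2]-25)<4);q=V[m];print('tray',q.min(0),q.max(0),cv2.minAreaRect(q[:,:2].astype(np.float32)))
    m=(abs(V[...,0]-620)<25)&(abs(V[...,1])<60)&(abs(V[...,2]-23)<3);q=V[m];print('fuse',q.min(0),q.max(0))
E
```

```text
[555.16511264 238.22881661 370.71153041] [-0.79262095  0.46585654 -1.22631546] 0.19978464021864703
tray [483.30701568 -79.79566761  21.01070906] [645.7345984   82.61300925  28.74766907] ((564.7335815429688, 1.4081878662109375), (161.15048217773438, 161.89862060546875), 89.5425033569336)
fuse [602.44569378 -59.1799869   20.00600093] [644.99815389  58.71596405  25.97492068]
tray [485.86112032 -81.89697492  21.01886941] [648.20278683  83.01748877  28.96498276] ((566.9017333984375, 0.5676651000976562), (164.03001403808594, 161.4524383544922), 88.8512954711914)
fuse [603.4379109  -58.23075474  20.12550724] [644.95736601  57.79028846  25.83749108]
```

View pics/lift.png

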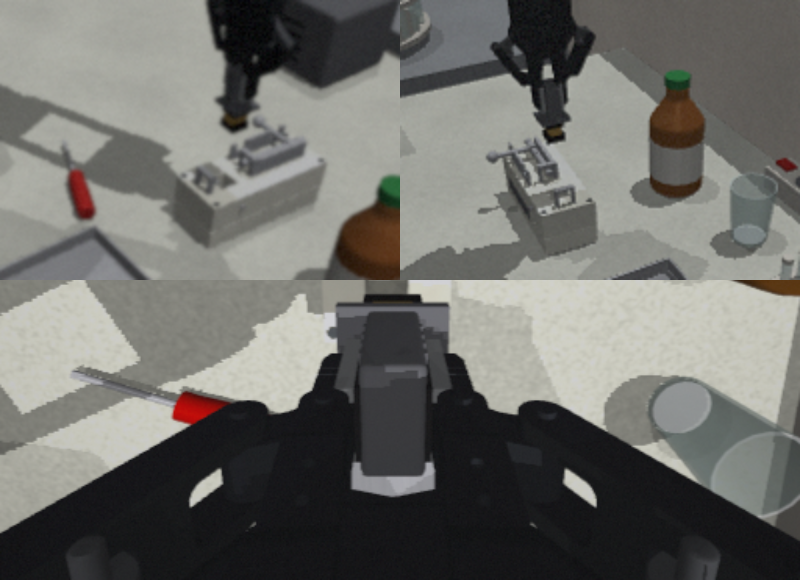

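The plug is clear of the socket and held: its foot is under the fingers in both fixed views. Now to the empty half of the tray.

Call:
apply_moves(deltas=[{"claw":1,"delta_pos":[-3,-0.1,0],"yaw":0},{"claw":1,"delta_pos":[-4.8,-0.1,0],"yaw":0},{"claw":1,"delta_pos":[-4.8,-0.15,0],"yaw":0},{"claw":1,"delta_pos":[-4.8,-0.15,0],"yaw":0},{"claw":1,"delta_pos":[-4.3,-0.15,0],"yaw":0},{"claw":1,"delta_pos":[-2,0,0],"yaw":0},{"claw":1,"delta_pos":[0,0,2],"yaw":0},{"claw":1,"delta_pos":[0,0,3],"yaw":0}])

```text
clock: 6.1
eef_pos: [532.1, 2.1, 318.6]
tcp_rot: [3.14, -0.0, 1.5]
contact_force: [0.4, 0.2, -1.6]
opening: 0.202
grasp_force: 71.1
```

Call:
apply_moves(deltas=[{"claw":1,"delta_pos":[0,0,3],"yaw":0},{"claw":1,"delta_pos":[0,0,3],"yaw":0},{"claw":1,"delta_pos":[0,0,2],"yaw":0},{"claw":1,"delta_pos":[0,0,1],"yaw":0},{"claw":1,"delta_pos":[0,0,0],"yaw":0},{"claw":1,"delta_pos":[0,0,0],"yaw":0}])

```text
clock: 6.85
eef_pos: [532.1, 2.2, 229.4]
tcp_rot: [3.14, -0.0, 1.501]
contact_force: [-0.5, 0.2, -0.8]
opening: 0.205
grasp_force: 71.0
```

```bash
python3 - <<'E'
from h import *
g=grab('side')
print(r.sense()['eef_pos'],r.sense()['contact_force'],r.sense()['opening'])
cv2.imwrite('pics/tray1.png',cv2.resize(g['img'][150:270,180:340],(800,600)))
E
```

```text
[532.06803498   2.17128625 229.49465321] [ 0.38865698 -0.00747548 -1.69308389] 0.1998935617720117
```

View pics/tray1.png

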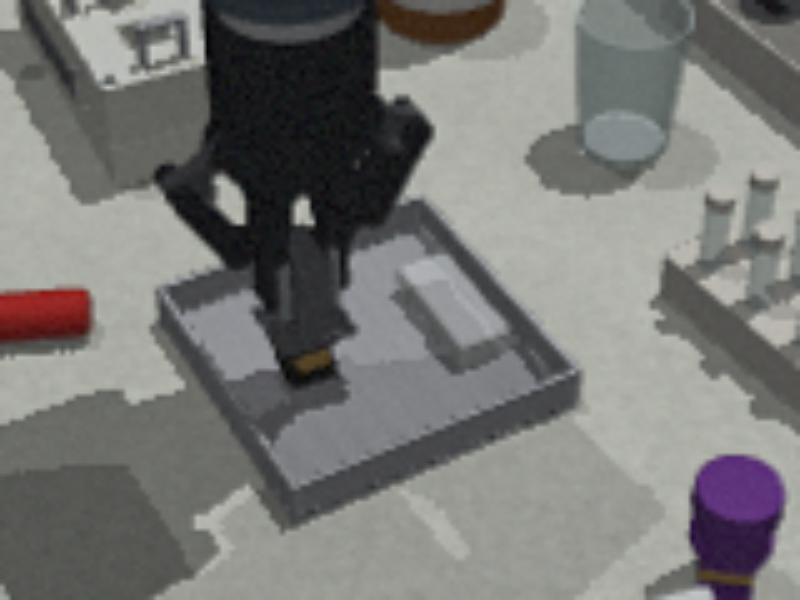

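The plug hangs upright just above the tray floor, its foot at (310,370), well clear of the fuse case at (450,310). I lower it slowly to contact.

Call:
apply_moves(deltas=[{"claw":1,"delta_pos":[0,0,0.3],"yaw":0},{"claw":1,"delta_pos":[0,0,0.2],"yaw":0},{"claw":1,"delta_pos":[0,0,0.1],"yaw":0},{"claw":1,"delta_pos":[0,0,0],"yaw":0}])

```text
clock: 7.4
eef_pos: [531.6, 2.1, 222.6]
tcp_rot: [-3.141, 0.0, 1.501]
contact_force: [0.1, 0.8, -1.2]
opening: 0.2
grasp_force: 71.0
```

Call:
apply_moves(deltas=[{"claw":1,"delta_pos":[0,0,0.1],"yaw":0},{"claw":1,"delta_pos":[0,0,0.1],"yaw":0},{"claw":1,"delta_pos":[0,0,0],"yaw":0}])

```text
clock: 7.78
eef_pos: [531.7, 2.1, 220.9]
tcp_rot: [3.142, -0.0, 1.501]
contact_force: [-1.0, -0.6, 2.0]
opening: 0.203
grasp_force: 71.5
```

Call:
apply_moves(deltas=[{"claw":1,"delta_pos":[0,0,0.05],"yaw":0},{"claw":0.5,"delta_pos":[0,0,0],"yaw":0},{"claw":0.3,"delta_pos":[0,0,0],"yaw":0},{"claw":0,"delta_pos":[0,0,0],"yaw":0},{"claw":-0.5,"delta_pos":[0,0,0],"yaw":0},{"claw":-0.5,"delta_pos":[0,0,0],"yaw":0},{"claw":-0.5,"delta_pos":[0,0,0],"yaw":0},{"claw":-0.5,"delta_pos":[0,0,0],"yaw":0}], grip_force=20)

```text
clock: 8.78
eef_pos: [531.6, 2.1, 220.2]
tcp_rot: [3.142, -0.0, 1.501]
contact_force: [0.2, 0.3, -0.0]
opening: 0.747
grasp_force: 0.0
```

Call:
apply_moves(deltas=[{"claw":-0.5,"delta_pos":[0,0,-1],"yaw":0},{"claw":-0.5,"delta_pos":[0,0,-4],"yaw":0},{"claw":-0.5,"delta_pos":[0,0,-5],"yaw":0},{"claw":-0.5,"delta_pos":[0,0,-5],"yaw":0},{"claw":-0.5,"delta_pos":[0,0,0],"yaw":0}])

```text
clock: 9.4
eef_pos: [532.9, 2.1, 374.9]
tcp_rot: [3.133, -0.001, 1.501]
contact_force: [0.2, 0.8, 0.3]
opening: 0.748
grasp_force: 0.0
```

```bash
python3 - <<'E'
from h import *
s=r.sense();print(s['eef_pos'],s['tcp_rot'],s['opening'],s['qpos'])
for n in('side','scene'):
    V=cloud(grab(n));m=(np.hypot(V[...,0]-532,V[...,1])<40)&(V[...,2]>78)&(V[...,2]<92);print(n,m.sum(),V[m].mean(0) if m.any() else '')
E
```

```text
[532.85731421   2.08551981 374.86829824] [ 3.13344215e+00 -5.75148757e-04  1.50077696e+00] 0.7476767911669365 [ 1.10057330e-03  2.40776882e-01  1.86302110e+00 -6.40808801e-06
  1.02962391e+00  7.11255608e-02]
side 93 [531.36182119  -2.45574148  83.75907983]
scene 104 [532.75295631  -1.01094465  83.87378296]
```

The plug stands upright in the tray, top at z ≈ 84. Now I move over the knob with the gripper turned a quarter.

Call:
apply_moves(deltas=[{"claw":-0.3,"delta_pos":[4.34,-0.72,0],"yaw":0},{"claw":-0.3,"delta_pos":[4.34,-0.72,0],"yaw":0},{"claw":-0.3,"delta_pos":[4.34,-0.72,0],"yaw":0},{"claw":-0.3,"delta_pos":[4.34,-0.72,0],"yaw":0},{"claw":-0.3,"delta_pos":[4.34,-0.72,0],"yaw":0},{"claw":-0.3,"delta_pos":[4.34,-0.72,0],"yaw":0},{"claw":-0.3,"delta_pos":[4.34,-0.72,0],"yaw":0},{"claw":-0.3,"delta_pos":[4.34,-0.72,0],"yaw":0}])

```text
clock: 10.5
eef_pos: [497.7, 353.6, 368.2]
tcp_rot: [-3.139, 0.002, 1.501]
contact_force: [0.2, -0.4, 0.0]
opening: 0.651
grasp_force: 0.0
```

Call:
apply_moves(deltas=[{"claw":-0.3,"delta_pos":[0,0,0],"yaw":-0.175},{"claw":-0.3,"delta_pos":[0,0,0],"yaw":-0.175},{"claw":-0.3,"delta_pos":[0,0,0],"yaw":-0.175},{"claw":-0.3,"delta_pos":[0,0,0],"yaw":-0.175},{"claw":-0.3,"delta_pos":[0,0,0],"yaw":-0.175},{"claw":-0.3,"delta_pos":[0,0,0],"yaw":-0.175},{"claw":-0.3,"delta_pos":[0,0,0],"yaw":-0.175},{"claw":-0.3,"delta_pos":[0,0,0],"yaw":-0.175}])

```text
clock: 11.5
eef_pos: [497.9, 352.1, 368.1]
tcp_rot: [-3.139, -0.002, 2.907]
contact_force: [0.4, 0.2, -0.4]
opening: 0.649
grasp_force: 0.0
```

Call:
apply_moves(deltas=[{"claw":-0.3,"delta_pos":[0,0,4],"yaw":-0.174},{"claw":-0.3,"delta_pos":[0,0,3],"yaw":0},{"claw":-0.3,"delta_pos":[0,0,0],"yaw":0},{"claw":-0.3,"delta_pos":[0,0,0],"yaw":0}])

```text
clock: 12.0
eef_pos: [498.6, 352.5, 300.3]
tcp_rot: [-3.141, -0.0, 3.075]
contact_force: [0.5, 0.8, -0.0]
opening: 0.649
grasp_force: 0.0
```

```bash
python3 - <<'E'
from h import *
import pickle
s=r.sense();print(s['eef_pos'],s['tcp_rot'],s['opening'])
f=grab('wrist');pickle.dump(f,open('w2.pkl','wb'));cv2.imwrite('pics/w2.png',cv2.resize(f['img'],(800,600),interpolation=3))
W=cloud(f);T=R.from_euler('xyz',s['tcp_rot']).as_matrix()
P=(W-s['eef_pos'])@T
m=(np.hypot(W[...,0]-500,W[...,1]-352)<25)&(W[...,2]>80)&(W[...,2]<100);v,u=np.nonzero(m);print(m.sum(),(u.min()*1.5625,u.max()*1.5625,v.min()*1.5625,v.max()*1.5625))
q=W[m]
from scipy.optimize import least_squares
b=q[(q[:,0]<q[:,0].min()+14)]
sol=least_squares(lambda c:np.linalg.norm(b-c,axis=1)-9,[501,352,86],loss='soft_l1').x
print('ball',sol,'tool',T.T@(sol-s['eef_pos']))
st=q[(q[:,0]>515)];print('stem',st.mean(0) if len(st) else '')
E
```

```text
[498.58785238 352.54159697 300.28391226] [-3.14125115e+00 -4.04051500e-04  3.07450615e+00] 0.6492627660466187
820 (np.float64(370.3125), np.float64(410.9375), np.float64(323.4375), np.float64(401.5625))
ball [499.86667821 352.0357934   85.32910162] tool [ -1.39670902  -0.34553044 214.95439438]
stem [520.09454264 350.7937683   88.6975459 ]
```

View pics/w2.png

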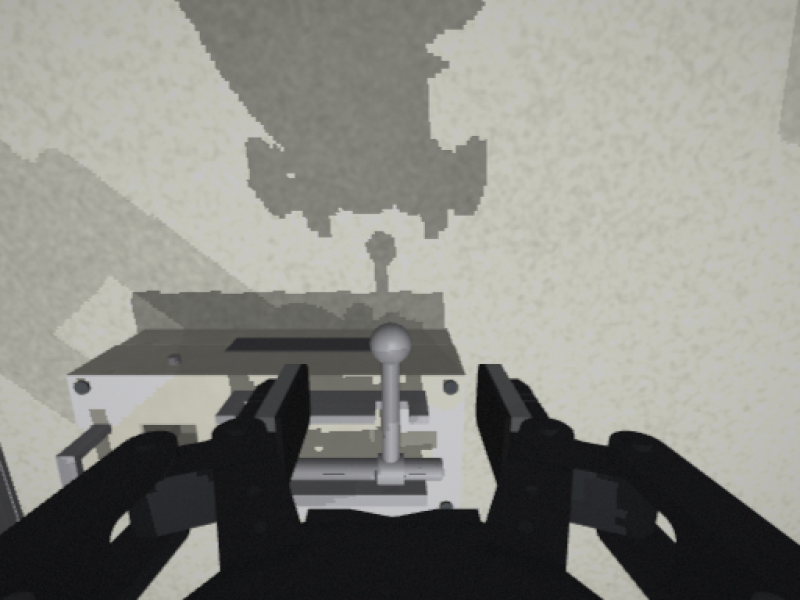

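The ball at (390,343) sits centred between the fingers, with its stem running to the rod. I go down 59 mm and grip it.

Call:
apply_moves(deltas=[{"claw":-0.3,"delta_pos":[-0.14,0,2],"yaw":0},{"claw":-0.3,"delta_pos":[0,0,2],"yaw":0},{"claw":-0.3,"delta_pos":[0,0,1.4],"yaw":0},{"claw":-0.3,"delta_pos":[0,0,0.5],"yaw":0},{"claw":0.2,"delta_pos":[0,0,0],"yaw":0},{"claw":0.4,"delta_pos":[0,0,0],"yaw":0},{"claw":0.6,"delta_pos":[0,0,0],"yaw":0},{"claw":1,"delta_pos":[0,0,0],"yaw":0}], grip_force=25)

```text
clock: 13.05
eef_pos: [500.0, 352.2, 241.7]
tcp_rot: [-3.142, 0.001, 3.075]
contact_force: [0.2, -4.2, 2.6]
opening: 0.19
grasp_force: 24.3
```

Call:
apply_moves(deltas=[{"claw":1,"delta_pos":[0,0,0],"yaw":0},{"claw":1,"delta_pos":[0,0,0],"yaw":0}])

```text
clock: 13.3
eef_pos: [500.0, 352.3, 241.6]
tcp_rot: [-3.142, 0.001, 3.075]
contact_force: [0.4, -4.8, 6.0]
opening: 0.186
grasp_force: 24.5
```

Call:
apply_moves(deltas=[{"claw":1,"delta_pos":[-0.07,0,-0.93],"yaw":0},{"claw":1,"delta_pos":[-0.21,0,-0.9],"yaw":0},{"claw":1,"delta_pos":[-0.34,0,-0.87],"yaw":0},{"claw":1,"delta_pos":[-0.46,0,-0.8],"yaw":0},{"claw":1,"delta_pos":[-0.38,0,-0.49],"yaw":0},{"claw":1,"delta_pos":[0,0,0],"yaw":0}])

```text
clock: 14.05
eef_pos: [514.6, 351.2, 281.5]
tcp_rot: [-3.141, -0.0, 3.075]
contact_force: [-3.3, -3.9, -0.1]
opening: 0.182
grasp_force: 24.4
```

```bash
python3 - <<'E'
from h import *
s=r.sense();print(s['eef_pos'],s['contact_force'],s['opening'])
g=grab('side');f=grab('scene')
a=f['img'][60:180,240:400];b=g['img'][60:180,140:300]
cv2.imwrite('pics/lifted.png',np.hstack([cv2.resize(a,(400,300)),cv2.resize(b,(400,300))]))
E
```

```text
[514.60766024 351.22416488 281.45800631] [-3.26151254 -3.94098102 -0.09274009] 0.18211468421860574
```

View pics/lifted.png

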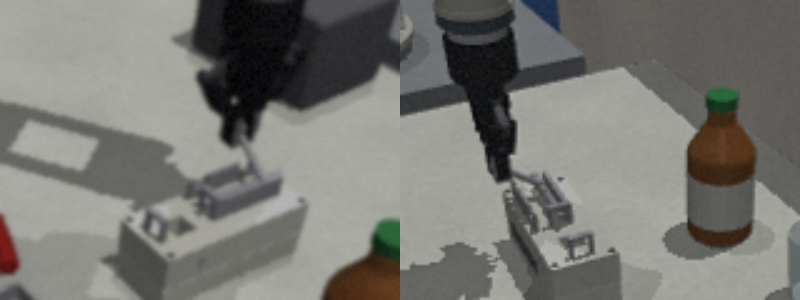

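The handle is lifted: the stem slopes up to the fingers at (240,130) left, (500,170) right. Now the slide.

Call:
apply_moves(deltas=[{"claw":1,"delta_pos":[0,-0.6,0],"yaw":0},{"claw":1,"delta_pos":[0,-1,0],"yaw":0},{"claw":1,"delta_pos":[0,-1,0],"yaw":0},{"claw":1,"delta_pos":[0,-1,0],"yaw":0},{"claw":1,"delta_pos":[0,-1,0],"yaw":0},{"claw":1,"delta_pos":[0,-0.8,0],"yaw":0},{"claw":1,"delta_pos":[0,-0.4,0],"yaw":0},{"claw":1,"delta_pos":[0,0,0],"yaw":0}])

```text
clock: 15.15
eef_pos: [510.4, 293.0, 281.0]
tcp_rot: [-3.141, -0.001, 3.075]
contact_force: [-2.4, -1.3, 0.7]
opening: 0.186
grasp_force: 24.5
```

Call:
apply_moves(deltas=[{"claw":1,"delta_pos":[0,-0.1,0],"yaw":0},{"claw":1,"delta_pos":[0,-0.1,0],"yaw":0},{"claw":1,"delta_pos":[0,0,0],"yaw":0}])

```text
clock: 15.52
eef_pos: [510.4, 291.7, 281.1]
tcp_rot: [3.141, 0.0, 3.075]
contact_force: [-3.1, 1.4, 1.0]
opening: 0.184
grasp_force: 24.6
```

Call:
apply_moves(deltas=[{"claw":1,"delta_pos":[0.38,0,0.49],"yaw":0},{"claw":1,"delta_pos":[0.46,0,0.8],"yaw":0},{"claw":1,"delta_pos":[0.34,0,0.87],"yaw":0},{"claw":1,"delta_pos":[0.21,0,0.9],"yaw":0},{"claw":1,"delta_pos":[0.07,0,0.83],"yaw":0},{"claw":1,"delta_pos":[0,0,0],"yaw":0}])

```text
clock: 16.27
eef_pos: [496.0, 292.6, 241.6]
tcp_rot: [3.141, 0.0, 3.075]
contact_force: [0.9, 0.9, 0.1]
opening: 0.183
grasp_force: 25.5
```

Back at the starting height with no load, so the handle is in the notch. Release and withdraw.

Call:
apply_moves(deltas=[{"claw":0.5,"delta_pos":[0,0,0],"yaw":0},{"claw":0.2,"delta_pos":[0,0,0],"yaw":0},{"claw":-0.3,"delta_pos":[0,0,0],"yaw":0},{"claw":-0.3,"delta_pos":[0,0,0],"yaw":0},{"claw":-0.3,"delta_pos":[0,0,-1.5],"yaw":0},{"claw":-0.3,"delta_pos":[0,0,-4],"yaw":0},{"claw":-0.3,"delta_pos":[0,0,-4],"yaw":0},{"claw":-0.3,"delta_pos":[0,0,0],"yaw":0}])

```text
clock: 17.27
eef_pos: [496.9, 293.1, 341.6]
tcp_rot: [3.138, 0.006, 3.075]
contact_force: [-0.0, -0.5, 0.5]
opening: 0.653
grasp_force: 0.0
```

```bash
python3 - <<'E'
from h import *
from scipy.optimize import least_squares
s=r.sense();print(s['eef_pos'],s['contact_force'],s['opening'])
f=grab('wrist');W=cloud(f)
m=(np.hypot(W[...,0]-496,W[...,1]-292)<25)&(W[...,2]>80)&(W[...,2]<130);q=W[m];b=q[q[:,0]<q[:,0].min()+14]
print(m.sum(),least_squares(lambda c:np.linalg.norm(b-c,axis=1)-9,[496,292,86],loss='soft_l1').x)
g=grab('side');V=cloud(g)
m=(np.hypot(V[...,0]-532,V[...,1])<40)&(V[...,2]>78)&(V[...,2]<92);print(m.sum(),V[m].mean(0))
cv2.imwrite('pics/end.png',np.hstack([cv2.resize(f['img'],(400,300)),cv2.resize(g['img'][90:282,140:396],(400,300))]))
E
```

```text
[496.90965554 293.12164287 341.55418053] [-0.03261292 -0.50074151  0.53824992] 0.6530827640963892
587 [496.07566467 293.49639951  85.41038823]
92 [531.38052447  -2.18818719  83.8424153 ]
```

View pics/end.png

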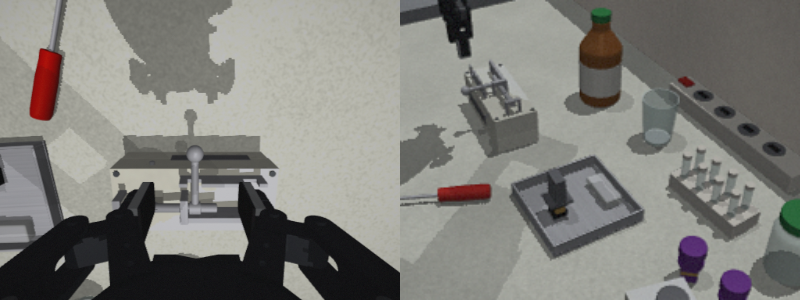

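The end picture shows the ball at (195,153), level in the second notch about 58.7 mm across, and the plug standing in the tray at (557,190). I hand it in.

```bash
python3 -c "
from rig import r
print(r.sign_off())"
```

```text
the job is handed in; nothing more can be done
None
```

Job handed in, but no verdict was returned: in the last pictures the plug stands released in the tray and the bolt is about 58.7 mm across with its handle level in the second notch.

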